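Load the drying plate and switch it on through its interlocked controls

TASK

First stand the small mug upright in the middle of the plaster batt on the twin drying plate: set it down, do not drop it, and let go. Then turn the isolator (the long handle with the quadrant plate, nearer the robot) clockwise, seen from above, all the way to its stop; only after that does the selector behind it come free, so turn the selector last, until its pointer lines up with the mark on the side where the batt and mug are. Leave the bowl on the other plate and the glaze jar beside the dryer where they stand.

Things in the scene. Friction and masses are not known exactly. Their poses are not given: they have to be found in the camera images.
- dryer: Twin drying plate, grey steel housing fixed to the table. Origin at its underside; x away from the robot, y left, z up. Spans x -110..130, y -215..215 mm. Wings 45 mm high, each with a dark round plate 116 mm across, top z 48, centres x 0, y +152 (left) and -152 (right). Raised console between (y -75..75, top z 75) carries isolator (x -50, y 0) and selector (x +60, y 0).
- isolator (a joint): Isolator angle, rad: 0 = off (start), grows clockwise from above to a hard stop at 1.40 = on. Stays where left (friction 0.12 N m). At off its quadrant plate points at the selector and blocks the selector's horns; turned on, it swings clear to the right. The selector is wholly free only beyond about 1.3; turning the isolator back off drives a turned selector back to centre.
- isolator_grip (a point): Grip point of the isolator, on its axis, 32 mm above the console (z 107 mm). Handle: black upright bar 70 mm long, 14 mm thick, 15 to 45 mm above the console, along the point's y axis (across the housing at off); the point turns with it. At its foot a flat aluminium quadrant plate, radius 67 mm, 76 degrees wide, 3 to 9 mm above the console.
- selector (a joint): Selector angle, rad, positive counterclockwise from above: 0 = centre (start), +0.80 = pointer at the left (+y) plate's mark, -0.80 = at the right plate's mark; no detents, stops at +-1.10. The marks are dark lines on the console round the knob's far side, long for the plates, short for centre. About 0.05 rad play while locked; stays where left (friction 0.06 N m).
- selector_grip (a point): Grip point of the selector, on its axis, 32 mm above the console (z 107 mm). Knob: black upright bar 46 mm long, 12 mm thick, 15 to 45 mm above the console, along the point's x axis; pointer (white line and nub) at the +x end; the point turns with it. Two aluminium horns, 66 mm long, top 13 mm above the console, stick out at its foot towards the isolator.
- batt: Plaster batt: a pale round slab, 100 mm across, 8 mm thick, lying fixed on the middle of either the left or the right plate. Origin at the centre of its underside, so its top is 8 mm above that (56 mm above the table). It tells which plate is to be used.
- mug: The small white mug to be dried: 58 mm across, 75 mm high, wall 4 mm, about 0.16 kg, standing on the table to the left or right of the drying plate. Origin at the centre of its underside, z up; its loop handle is on its +y side and reaches 66 mm from its axis, so grip the body across its x axis (58 mm).
- bowl: White bowl, 100 mm across, 45 mm high, standing on the plate that has no batt; leave it. Origin at the centre of its underside.
- glaze_jar: Closed glaze jar, 62 mm across, 80 mm high, on the side of the drying plate where the mug is not; leave it. Origin at the centre of its underside.
There are look-alikes about, which are no part of the job. Leave any green look-alike of the mug alone.

How it is judged (in metres and radians):
On the way, in this order (a step that is already met when the one before it is completed fails the run):
1. the mug stands upright in the middle of the batt, let go, with the isolator still off (horizontal distance between mug and batt below 0.022 m and z of mug in the frame of batt between 0.004 and 0.013 m and angle between mug's own z axis and vertical below 0.1 rad and contact force between the fingers and mug below 0.05 N and linear speed of mug below 0.05 m/s and value of joint isolator below 0.5 rad), for 0.2 s.
2. the isolator is turned on to its stop, with the selector still at the centre (value of joint isolator above 1.3 rad and value of joint selector between -0.2 and 0.2 rad), for 0.1 s.
3. the selector is turned to the mark of the plate that has the batt and mug (((y of batt in the frame of dryer above 0 m and value of joint selector between 0.63 and 0.97 rad) or (y of batt in the frame of dryer below 0 m and value of joint selector between -0.97 and -0.63 rad)) and value of joint isolator above 1.3 rad), for 0.2 s.
At the end, for the whole second after the job is handed in: The mug stands upright (within 0.1 rad) on the batt, at rest and released, its centre within 22 mm of the batt's centre; the isolator is on (above 1.30 rad); the selector is within 0.17 rad of the mark on the batt's side (+0.80 if the batt is on the left, +y, plate; -0.80 if on the right) (all of step 3 and horizontal distance between mug and batt below 0.022 m and z of mug in the frame of batt between 0.004 and 0.013 m and angle between mug's own z axis and vertical below 0.1 rad and contact force between the fingers and mug below 0.05 N and linear speed of mug below 0.05 m/s); the robot touches nothing.
It fails at once if the mug is dropped or knocked (moves faster than 0.5 m/s while the fingers do not hold it) (contact force between the fingers and mug below 0.05 N and linear speed of mug above 0.5 m/s).
It fails at once if the bowl or the glaze jar is shifted by more than 30 mm (distance of any of bowl, glaze_jar from where it was at the start of the episode above 0.03 m).
It also fails if it takes over 62 s, if anything falls off the work surface, if the arm or the gripper's body presses on something with over 40 N, if the wrist force passes 120 N, or if a joint passes its speed limit or range.

ROBOT

A 6-joint arm with a two-finger parallel gripper is mounted at the origin on the work surface. World frame = base frame: x ahead of the robot, y to its left, z up, the work surface at z = 0. Lengths are in mm, angles in rad, forces in N, time in s.
With the tool pointing down it reaches from about 250 to 800 mm from the base axis. Payload 3.9 kg.
Tool frame: the origin (TCP) lies midway between the tips of the shut fingers; the grasp point (between the pads) lies 19 mm behind it; z points along the fingers, y is the line along which they close (so a half turn about z gives the same grasp; the last joint's range is limited). The gripper opens to 85 mm and grips with 20 to 120 N. Pads are 22 mm wide; open, the fingers measure 114 mm over their backs; the gripper's body (76 mm by 85 mm) begins 54 mm behind the grasp point. The pads swing forward as they close: fully open they stand 13 mm farther back than shut.
Start: joints at [1.181, 0.26, -0.138, 1.173, 0, 1.571], TCP at [199.496, 485.609, 231.304] pointing down, gripper open.
Joint ranges: [-2.78, 2.78], [-0.83, 1.72], [-1.28, 1.37], [-1.9, 2.12], [-1.57, 1.48], [-3.14, 3.14]. Speed limits (rad/s): [2.57, 2.57, 3.14, 3.14, 3.14, 3.14].

INTERFACE

Orientations are given as a unit quaternion [w, x, y, z].
In Python, from rig import observe, read_camera, close_job gives the robot as it stands. The module is installed in compiled form; this text tells all that it offers.
- The arm moves only by the tool carry_out, never from a script. Its argument "steps" is a list that holds one entry, the list of rows, each a list of 7 numbers: the turn, a rotation vector about the tool's x, y, z in rad, then the shift along the tool's x, y, z in m, then the finger opening in m, from 0 to 0.0854. In form: [[[wx, wy, wz, dx, dy, dz, hand], ...]]. A call has exactly 8 rows; each row shifts and turns the commanded pose from where the row before left it, along the tool's axes as they then stand; what a row does not reach is not made up. A row lasts 1/12 s, in which the tool goes at most 41.7 mm and 7.16 degrees, less where a joint would pass 70% of its speed; a pose out of reach is approached as far as the arm can. A call is refused whole if a number of a shift passes 0.0417 or a number of a turn 0.125, either way. A call with a gripper value outside its range is refused whole. The fingers move at their own pace and stop on an object; the grip force is fixed at half the most. Time passes only in rows, so rows that do not move let the fingers close, or fill a call up. It gives the time, the measured TCP pose, the force, the opening and the grip force at its end, in the units of the state.
- observe(): the state, without advancing time (a new reading comes with each control period).
- read_camera(name): name is "side" or "top" or "wrist"; returns a dict with "image" (420x560x3 uint8, red, green, blue), "camera_matrix" (3x3 intrinsics, pixels), "k1" (the pictures are not rectified: a ray, as slopes to the right and down, at radius r is drawn at 1 + k1 r^2 times it, then the intrinsics apply), "world_from_camera" (4x4, takes a point from camera to world coordinates); the wrist camera has in their place "mount" (4x4, takes a point from camera to tool coordinates, whose origin is the TCP and whose axes are the flange's). Camera axes: x right, y down, z forward; pixel columns grow to the right and rows downward; lengths in mm; the calibration is good to about 2 mm. A picture is of the moment at which its call begins: read the wrist's pose just before it. There is no depth.
- close_job(): hands the job in; it is judged then, once.
The state is a dict: "t": time; "joint_positions": joint angles; "joint_velocities": joint speeds; "tau": joint torques, N m; "tool_pos": TCP position; "eef_rot": TCP orientation; "wrist_force": force on the tool from outside, world axes, zero at the start; "ft_torque": the same for the moment, N m; "width": opening from 0.0 (shut) to 1.0 (fully open); "grip_force": force on a finger pad.
Only numpy, scipy, OpenCV 4.12 (cv2) and the standard library are available. Lean on these libraries where they do the work, as an engineer would, in place of code of your own. Each camera call takes 0.05 s, during which the arm holds its last target. There are 200 camera calls.

## Working session

There is one attempt and no reset: what is moved stays moved. The work goes in short steps, Python scripts to look and compute and a tool call to move; the robot and the scene stay as the last step left them, time stands still between calls to the robot, and variables do not carry over. Pictures are saved under pics/ and viewed, at most 10 in all, crops included, and the job is handed in when it is done.

Besides the shell and the picture viewer there is one more tool, called after "Request:" in YAML: its name, and indented under it one key for each argument. carry_out: Moves the arm, as the interface text tells. Its arguments: {"type":"object","properties":{"steps":{"type":"array"}},"required":["steps"]}

```bash
mkdir -p pics
cat > h.py <<'E'
import numpy as np, cv2
from rig import observe, read_camera
from scipy.spatial.transform import Rotation as R
def tool():
    o=observe(); q=o["eef_rot"]; T=np.eye(4); T[:3,:3]=R.from_quat([q[1],q[2],q[3],q[0]]).as_matrix(); T[:3,3]=o["tool_pos"]; return T
def cam(n):
    T=tool() if n=="wrist" else None
    c=read_camera(n); c["T"]=np.array(c["world_from_camera"]) if n!="wrist" else T@np.array(c["mount"]); return c
def ray(c,uv,z):
    K=np.array(c["camera_matrix"],float); k=c["k1"]
    p=cv2.undistortPoints(np.array(uv,float).reshape(-1,1,2),K,np.array([k,0,0,0.]))[:,0]
    d=np.c_[p,np.ones(len(p))]@c["T"][:3,:3].T; o=c["T"][:3,3]
    return o+d*((z-o[2])/d[:,2])[:,None]
def proj(c,P):
    M=np.linalg.inv(c["T"]); P=np.array(P,float).reshape(-1,3)@M[:3,:3].T+M[:3,3]
    return cv2.projectPoints(P,np.zeros(3),np.zeros(3),np.array(c["camera_matrix"],float),np.array([c["k1"],0,0,0.]))[0][:,0]
E
python3 - <<'E'
from h import *
import pickle
for n in("top","side"):
    c=cam(n); pickle.dump(c,open(n+"0.pkl","wb")); print(n,c["T"].round(2).tolist(),c["k1"],np.array(c["camera_matrix"]).tolist())
    cv2.imwrite(f"pics/{n}0.png",cv2.resize(c["image"],(784,588),interpolation=cv2.INTER_CUBIC)[:,:,::-1])
print(observe()); print(np.array(cam("wrist")["mount"]).round(3).tolist())
E
```

```text
top [[0.12, -0.96, 0.24, 217.49], [-0.99, -0.11, 0.03, -12.7], [0.0, -0.24, -0.97, 1148.11], [0.0, 0.0, 0.0, 1.0]] -0.08153321540126779 [[424.5996754972685, 0.0, 290.76784815998826], [0.0, 424.5996754972685, 212.2545329258439], [0.0, 0.0, 1.0]]
side [[0.8, -0.43, 0.41, -178.07], [-0.6, -0.57, 0.56, -896.13], [-0.01, -0.7, -0.71, 1196.72], [0.0, 0.0, 0.0, 1.0]] -0.13301393673764822 [[514.0392272338511, 0.0, 277.0792291202559], [0.0, 514.0392272338511, 209.48271672245215], [0.0, 0.0, 1.0]]
{'t': 0.1, 'joint_positions': array([ 1.18099432e+00,  2.60656753e-01, -1.39214945e-01,  1.17265743e+00,
       -2.74038853e-07,  1.57078756e+00]), 'joint_velocities': array([ 0.00090735, -0.00246529,  0.0036921 ,  0.0001066 , -0.00108598,
        0.00024541]), 'tau': array([ 9.22346453e-05, -4.06509089e+01,  2.54527813e+01,  1.00508230e-02,
       -9.58962983e-05,  1.05746398e-06]), 'tool_pos': array([199.28273376, 485.08092424, 230.53745323]), 'eef_rot': array([-1.67664585e-04,  1.93665041e-01,  9.81067328e-01, -8.50022630e-04]), 'wrist_force': array([ 0.32582233, -0.1192876 , -0.00538641]), 'ft_torque': array([-0.01097008,  0.00303049,  0.00408588]), 'grip_force': 0.0, 'width': 1.001681277041992}
[[0.0, -0.946, -0.324, 85.263], [1.0, 0.0, -0.0, -0.512], [0.0, -0.324, 0.946, -143.305], [0.0, 0.0, 0.0, 1.0]]
```

View pics/top0.png

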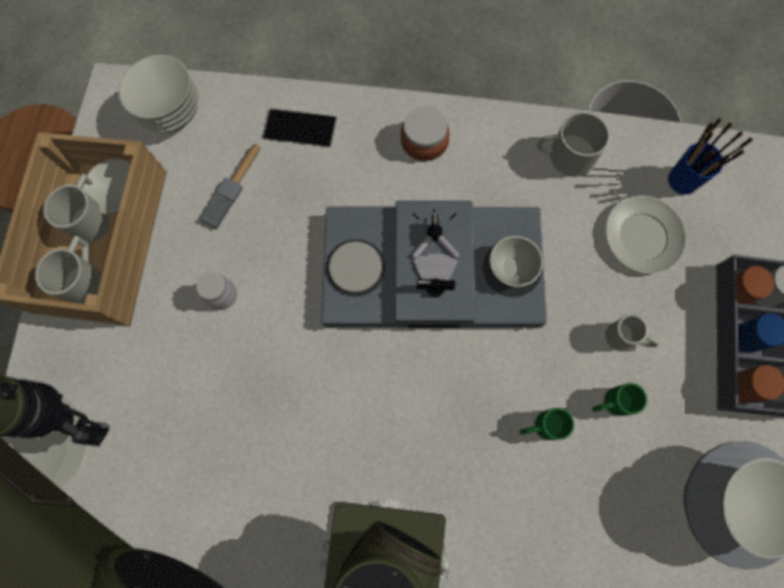

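View pics/side0.png

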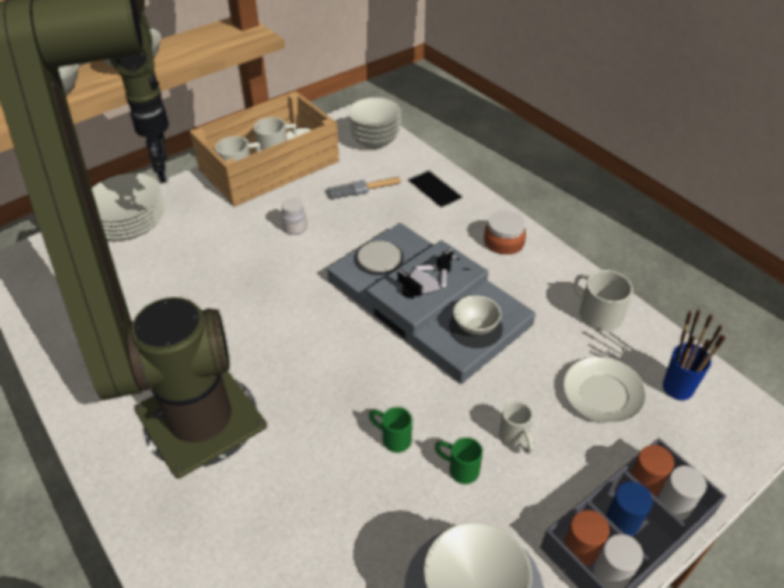

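Top view: the batt is the pale disc on the left plate (354,267) and the bowl is on the right one (515,262). The isolator bar is at (434,285), the selector at (434,235).
Mug candidates: small white mug (631,332), large mug (580,143), crate mugs (72,210)/(63,272), green mugs (555,424)/(627,399). The small white one on the table to the right fits, because it is about 58 mm across and stands beside the dryer. I'll confirm it in a crop.

Run:
```python
from h import *
import pickle
c=pickle.load(open("top0.pkl","rb")); s=pickle.load(open("side0.pkl","rb"))
# crop a: dryer+mug, 228..428? in orig px (x220-480,y135-260) scale 3
a=cv2.resize(c["image"][135:260,225:480],None,fx=3,fy=3,interpolation=cv2.INTER_CUBIC)
b=cv2.resize(s["image"][270:330,340:400],None,fx=3,fy=3,interpolation=cv2.INTER_CUBIC)
im=np.zeros((375+180,765,3),np.uint8); im[:375]=a; im[375:,:180]=b
cv2.imwrite("pics/crop1.png",im[:,:,::-1])
f=560/784
print("mug rim top",ray(c,[[631*f,329*f]],75), "large",ray(c,[[583*f,135*f]],100))
print("jar",ray(c,[[212*f,286*f]],80)); print("batt",ray(c,[[354*f,267*f]],56)); print("iso,sel",ray(c,[[434*f,285*f],[434*f,231*f]],120))
print("corner",ray(c,[[323*f,325*f],[545*f,325*f],[327*f,207*f],[540*f,207*f]],45))
```

```text
mug rim top [[ 473.12057755 -405.49255046   75.        ]] large [[ 848.49681564 -292.58794188  100.        ]]
jar [[461.61034442 381.21531065  80.        ]]
batt [[536.57517921 124.08062378  56.        ]]
iso,sel [[501.41650223 -31.04744794 120.        ]
 [603.62482476 -20.17060161 120.        ]]
corner [[ 419.32712447  167.91723927   45.        ]
 [ 468.83395363 -250.52593446   45.        ]
 [ 657.32136247  196.54256921   45.        ]
 [ 708.31190805 -226.29020028   45.        ]]
```

View pics/crop1.png

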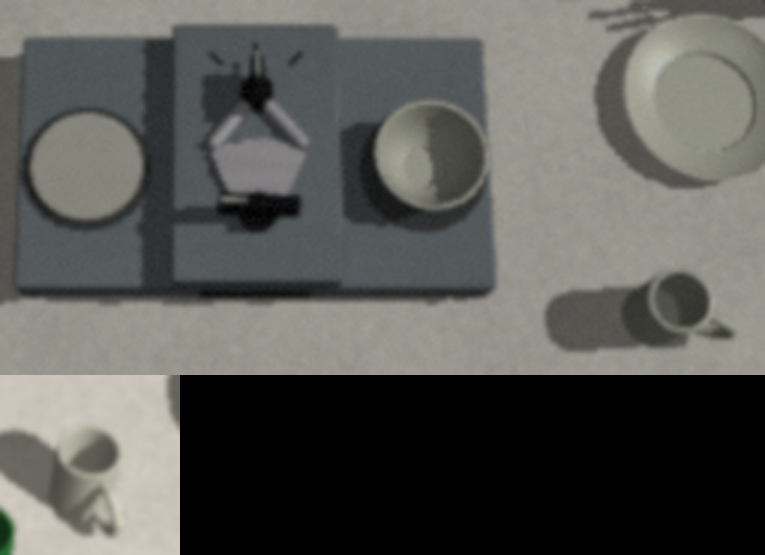

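The crop confirms a small white mug: rim centre at crop (680,303), handle pointing right and down at (732,333), about 60 px across, which is 58 mm. Next I fit the dryer pose.

```bash
cat >> h.py <<'E'
def world(d,P):
    c,s=np.cos(d[2]),np.sin(d[2]); P=np.array(P,float).reshape(-1,3); return np.c_[d[0]+c*P[:,0]-s*P[:,1], d[1]+s*P[:,0]+c*P[:,1], P[:,2]]
E
python3 - <<'E'
from h import *
import pickle
from scipy.optimize import least_squares
c=pickle.load(open("top0.pkl","rb"))
g=lambda L:np.array([[225+(x+.5)/3-.5,135+(y+.5)/3-.5] for x,y in L])
uv=g([(87,165),(259,205),(23,40),(482,40),(16,288),(493,288),(173,27),(336,27),(173,281),(341,281)])
M=[(0,152,56),(-50,0,120),(130,215,45),(130,-215,45),(-110,215,45),(-110,-215,45),(130,75,75),(130,-75,75),(-110,75,75),(-110,-75,75)]
f=lambda d:(proj(c,world(d,M))-uv).ravel()
r=least_squares(f,[560,-28,-.1],loss="soft_l1"); d=r.x; print("dryer",d, f(d).reshape(-1,2).round(1).tolist())
print(world(d,[(0,152,56),(-50,0,107),(60,0,107),(0,-152,50)]).round(1).tolist())
print("iso", ray(c,g([(218,206),(300,207)]),120).round(1).tolist())
m=ray(c,g([(680,303)]),75)[0]; h=ray(c,g([(728,332)]),40)[0]; b=ray(c,g([(649,303),(711,303)]),75)
print("mug",m,"handle",h,"dir",np.arctan2(*(h-m)[[1,0]]),"rim dia",np.linalg.norm(b[0]-b[1]),"len",np.linalg.norm((h-m)[:2]))
s=pickle.load(open("side0.pkl","rb"))
# side rim centre crop (88,76)-> orig
u=[340+(88+.5)/3-.5, 270+(76+.5)/3-.5]; print("mug side",ray(s,[u],75))
us=proj(s,world(d,[(0,152,56)]))*784/560; print("batt in side view px (seen 379,257)",us)
E
```

```text
dryer [ 5.55388082e+02 -2.76062277e+01  1.16375361e-01] [[-0.5, 0.7], [0.1, -1.0], [-0.2, -1.0], [0.3, -0.5], [-1.1, 0.6], [1.6, 0.8], [-0.3, -1.0], [0.4, -0.8], [-0.9, 0.7], [1.2, 0.8]]
[[537.7, 123.4, 56.0], [505.7, -33.4, 107.0], [615.0, -20.6, 107.0], [573.0, -178.6, 50.0]]
iso [[498.3, 0.6, 120.0], [505.5, -67.7, 120.0]]
mug [ 471.53659129 -407.18576939   75.        ] handle [ 458.38188257 -464.60612634   40.        ] dir -1.7960048824672918 rim dia 55.211607031375806 len 58.907926075149696
mug side [[ 476.23933181 -409.37869962   75.        ]]
batt in side view px (seen 379,257) [[376.53023958 254.81647624]]
```

```bash
cat >> h.py <<'E'
def plan(x,y,z,yaw,n,grip):
    "n rows to TCP x,y,z (mm) with tool pointing down and closing line at angle yaw"
    T=tool(); t=np.array([x,y,z],float)
    cy,sy=np.cos(yaw),np.sin(yaw); Rt=np.array([[sy*-1,cy,0],[cy,sy,0],[0,0,-1.]])
    Rt=np.array([[-sy,cy,0],[cy,sy,0],[0,0,-1.]]) if abs(np.linalg.det([[-sy,cy,0],[cy,sy,0],[0,0,-1.]])-1)<1e-6 else None
    w=R.from_matrix(T[:3,:3].T@Rt).as_rotvec(); s=(t-T[:3,3])/n; Rc=T[:3,:3]; print("rotvec",w.round(3),"dist",np.linalg.norm(t-T[:3,3]).round(1))
    rows=[]
    for i in range(n):
        rows.append([*(w/n).round(3),*((Rc.T@s)/1000).round(4),grip]); Rc=Rc@R.from_rotvec(w/n).as_matrix()
    for r in rows: print([float(v)+0.0 for v in r])
E
python3 - <<'E'
from h import *
plan(473,-408,200,-0.228,32,0.085)
E
```

```text
rotvec [-1.000e-03  1.000e-03  1.409e+00] dist 934.6
[0.0, 0.0, 0.044, -0.0185, -0.0226, 0.001, 0.085]
[0.0, 0.0, 0.044, -0.0195, -0.0217, 0.001, 0.085]
[0.0, 0.0, 0.044, -0.0204, -0.0208, 0.001, 0.085]
[0.0, 0.0, 0.044, -0.0213, -0.0199, 0.001, 0.085]
[0.0, 0.0, 0.044, -0.0222, -0.019, 0.001, 0.085]
[0.0, 0.0, 0.044, -0.023, -0.018, 0.001, 0.085]
[0.0, 0.0, 0.044, -0.0238, -0.0169, 0.001, 0.085]
[0.0, 0.0, 0.044, -0.0245, -0.0159, 0.001, 0.085]
[0.0, 0.0, 0.044, -0.0252, -0.0148, 0.001, 0.085]
[0.0, 0.0, 0.044, -0.0258, -0.0137, 0.001, 0.085]
[0.0, 0.0, 0.044, -0.0264, -0.0125, 0.001, 0.085]
[0.0, 0.0, 0.044, -0.0269, -0.0113, 0.001, 0.085]
[0.0, 0.0, 0.044, -0.0274, -0.0102, 0.001, 0.085]
[0.0, 0.0, 0.044, -0.0278, -0.0089, 0.001, 0.085]
[0.0, 0.0, 0.044, -0.0282, -0.0077, 0.001, 0.085]
[0.0, 0.0, 0.044, -0.0285, -0.0065, 0.001, 0.085]
[0.0, 0.0, 0.044, -0.0287, -0.0052, 0.001, 0.085]
[0.0, 0.0, 0.044, -0.0289, -0.0039, 0.001, 0.085]
[0.0, 0.0, 0.044, -0.0291, -0.0027, 0.001, 0.085]
[0.0, 0.0, 0.044, -0.0292, -0.0014, 0.001, 0.085]
[0.0, 0.0, 0.044, -0.0292, -0.0001, 0.001, 0.085]
[0.0, 0.0, 0.044, -0.0292, 0.0012, 0.001, 0.085]
[0.0, 0.0, 0.044, -0.0291, 0.0025, 0.001, 0.085]
[0.0, 0.0, 0.044, -0.0289, 0.0038, 0.001, 0.085]
[0.0, 0.0, 0.044, -0.0288, 0.005, 0.001, 0.085]
[0.0, 0.0, 0.044, -0.0285, 0.0063, 0.001, 0.085]
[0.0, 0.0, 0.044, -0.0282, 0.0075, 0.001, 0.085]
[0.0, 0.0, 0.044, -0.0278, 0.0088, 0.001, 0.085]
[0.0, 0.0, 0.044, -0.0274, 0.01, 0.001, 0.085]
[0.0, 0.0, 0.044, -0.027, 0.0112, 0.001, 0.085]
[0.0, 0.0, 0.044, -0.0264, 0.0124, 0.001, 0.085]
[0.0, 0.0, 0.044, -0.0259, 0.0135, 0.001, 0.085]
```

Request:
carry_out:
  steps:
    - [[0,0,0.044,-0.019,-0.022,0.001,0.085],[0,0,0.044,-0.02,-0.022,0.001,0.085],[0,0,0.044,-0.02,-0.021,0.001,0.085],[0,0,0.044,-0.021,-0.02,0.001,0.085],[0,0,0.044,-0.022,-0.019,0.001,0.085],[0,0,0.044,-0.023,-0.018,0.001,0.085],[0,0,0.044,-0.024,-0.017,0.001,0.085],[0,0,0.044,-0.024,-0.016,0.001,0.085]]

```text
t: 0.82
tool_pos: [267.7, 261.0, 223.1]
eef_rot: [0.0, 0.363, 0.932, -0.0]
wrist_force: [-0.4, 0.2, 0.4]
width: 0.996
grip_force: 0.0
```

Request:
carry_out:
  steps:
    - [[0,0,0.044,-0.025,-0.015,0.001,0.085],[0,0,0.044,-0.026,-0.014,0.001,0.085],[0,0,0.044,-0.026,-0.013,0.001,0.085],[0,0,0.044,-0.027,-0.011,0.001,0.085],[0,0,0.044,-0.027,-0.01,0.001,0.085],[0,0,0.044,-0.028,-0.009,0.001,0.085],[0,0,0.044,-0.028,-0.008,0.001,0.085],[0,0,0.044,-0.028,-0.006,0.001,0.085]]

```text
t: 1.48
tool_pos: [335.2, 38.2, 215.2]
eef_rot: [-0.0, 0.521, 0.854, 0.0]
wrist_force: [0.9, 0.1, 0.5]
width: 0.995
grip_force: 0.0
```

Request:
carry_out:
  steps:
    - [[0,0,0.044,-0.029,-0.005,0.001,0.085],[0,0,0.044,-0.029,-0.004,0.001,0.085],[0,0,0.044,-0.029,-0.003,0.001,0.085],[0,0,0.044,-0.029,-0.001,0.001,0.085],[0,0,0.044,-0.029,0,0.001,0.085],[0,0,0.044,-0.029,0.001,0.001,0.085],[0,0,0.044,-0.029,0.002,0.001,0.085],[0,0,0.044,-0.029,0.004,0.001,0.085]]

```text
t: 2.15
tool_pos: [403.5, -184.7, 207.0]
eef_rot: [-0.0, 0.663, 0.749, -0.0]
wrist_force: [0.7, 1.0, -0.1]
width: 0.991
grip_force: 0.0
```

Request:
carry_out:
  steps:
    - [[0,0,0.044,-0.029,0.005,0.001,0.085],[0,0,0.044,-0.028,0.006,0.001,0.085],[0,0,0.044,-0.028,0.008,0.001,0.085],[0,0,0.044,-0.028,0.009,0.001,0.085],[0,0,0.044,-0.027,0.01,0.001,0.085],[0,0,0.044,-0.027,0.011,0.001,0.085],[0,0,0.044,-0.026,0.012,0.001,0.085],[0,0,0.044,-0.026,0.013,0.001,0.085]]

```text
t: 2.82
tool_pos: [471.7, -406.5, 198.7]
eef_rot: [-0.0, 0.783, 0.622, -0.0]
wrist_force: [1.1, 0.2, 0.6]
width: 0.994
grip_force: 0.0
```

Run:
```python
from h import *
import pickle
o=observe(); print(o["t"],o["tool_pos"]); c=cam("wrist"); pickle.dump(c,open("w1.pkl","wb"))
print(proj(c,[[473,-408,75]])*784/560, proj(c,[[473+29*np.cos(a),-408+29*np.sin(a),75] for a in(0,1.57,3.14,4.71)])*1.4)
cv2.imwrite("pics/w1.png",cv2.resize(c["image"],(784,588))[:,:,::-1])
plan(473,-408,100,-0.228,8,0.085)
```

```text
2.8167 [ 471.73807548 -406.53675273  198.74886956]
[[397.78188345 281.9256798 ]] [[444.39796833 271.60976566]
 [386.867605   236.36617895]
 [351.85411267 292.0240633 ]
 [407.93274924 324.63778937]]
rotvec [ 0.002  0.004 -0.006] dist 98.0
[0.0, 0.001, -0.001, 0.0005, -0.0002, 0.0122, 0.085]
[0.0, 0.001, -0.001, 0.0005, -0.0002, 0.0122, 0.085]
[0.0, 0.001, -0.001, 0.0005, -0.0002, 0.0122, 0.085]
[0.0, 0.001, -0.001, 0.0005, -0.0002, 0.0122, 0.085]
[0.0, 0.001, -0.001, 0.0005, -0.0002, 0.0122, 0.085]
[0.0, 0.001, -0.001, 0.0005, -0.0002, 0.0122, 0.085]
[0.0, 0.001, -0.001, 0.0005, -0.0002, 0.0122, 0.085]
[0.0, 0.001, -0.001, 0.0005, -0.0002, 0.0122, 0.085]
```

View pics/w1.png

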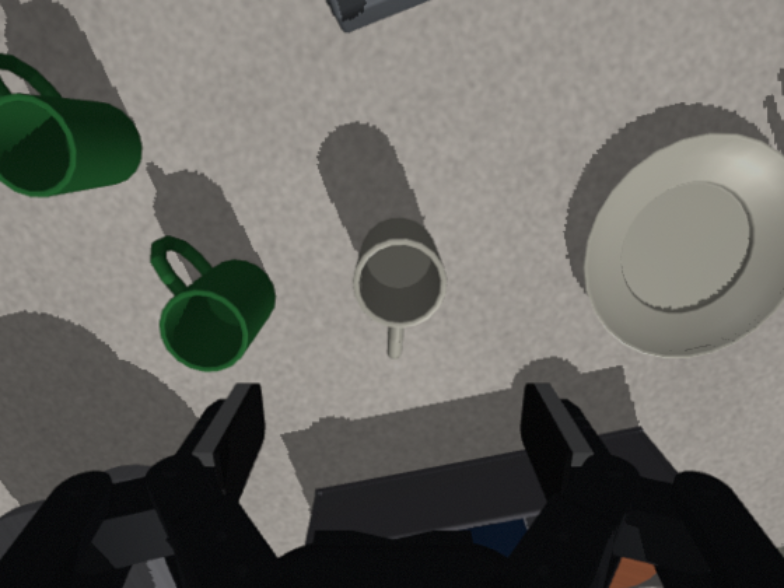

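The wrist view shows the mug rim at (398,282), exactly where I predicted it, with the handle straight down at (395,345). It lines up with the closing line, and the green mug at (210,330) is clear of the fingers. Next: descend and grip.

Request:
carry_out:
  steps:
    - [[0,0,0,0,0,0.014,0.085],[0,0,0,0,0,0.014,0.085],[0,0,0,0,0,0.014,0.085],[0,0,0,0,0,0.014,0.085],[0,0,0,0,0,0.014,0.085],[0,0,0,0,0,0.014,0.085],[0,0,0,0,0,0.014,0.085],[0,0,0,0,0,0.014,0.085]]

```text
t: 3.53
tool_pos: [471.4, -405.0, 86.2]
eef_rot: [-0.0, 0.783, 0.623, -0.0]
wrist_force: [0.4, -0.2, 0.3]
width: 0.995
grip_force: 0.0
```

Request:
carry_out:
  steps:
    - [[0,0,0,0,0,0.01,0.085],[0,0,0,0,0,0.01,0.085],[0,0,0,0,0,0.01,0.085],[0,0,0,0,0,0.01,0.085],[0,0,0,0,0,0.01,0.085],[0,0,0,0,0,0.006,0.085],[0,0,0,0,0,0.004,0.085],[0,0,0,0,0,0,0.085]]

```text
t: 4.2
tool_pos: [471.2, -404.9, 26.3]
eef_rot: [-0.001, 0.783, 0.622, -0.0]
wrist_force: [-0.3, 1.3, -0.5]
width: 0.99
grip_force: 0.0
```

Request:
carry_out:
  steps:
    - [[0,0,0,0,0,0,0.065],[0,0,0,0,0,0,0.06],[0,0,0,0,0,0,0.055],[0,0,0,0,0,0,0.05],[0,0,0,0,0,0,0.045],[0,0,0,0,0,0,0.04],[0,0,0,0,0,0,0.04],[0,0,0,0,0,0,0.04]]

```text
t: 4.87
tool_pos: [472.7, -406.0, 28.5]
eef_rot: [0.001, 0.783, 0.622, 0.0]
wrist_force: [1.4, -0.4, 5.0]
width: 0.656
grip_force: 63.4
```

Gripped: the opening is about 56 mm and the grip force 63 N. Next I lift and carry.

Request:
carry_out:
  steps:
    - [[0,0,0,0,0,-0.01,0.04],[0,0,0,0,0,-0.025,0.04],[0,0,0,0,0,-0.03,0.04],[0,0,0,0,0,-0.03,0.04],[0,0,0,0,0,-0.03,0.04],[0,0,0,0,0,-0.03,0.04],[0,0,0,0,0,-0.025,0.04],[0,0,0,0,0,-0.01,0.04]]

```text
t: 5.53
tool_pos: [472.5, -406.1, 221.4]
eef_rot: [0.002, 0.783, 0.622, 0.0]
wrist_force: [0.4, -0.7, -1.3]
width: 0.652
grip_force: 64.0
```

Run:
```python
from h import *
o=observe(); print(o["tool_pos"],o["wrist_force"],o["width"],o["grip_force"])
# mug is ~2mm toward tool -x ; at yaw .7 tool x=(-.644,.765)
plan(537.7-1.3,123.4+1.5,200,0.7,24,0.04)
```

```text
[ 472.46918378 -406.14716174  221.35513317] [ 0.37842576 -0.74158154 -1.31624105] 0.6524630691716539 64.03013661503792
rotvec [ 0.003  0.004 -0.927] dist 535.3
[0.0, 0.0, -0.039, 0.0222, -0.0024, 0.0008, 0.04]
[0.0, 0.0, -0.039, 0.0222, -0.0015, 0.0008, 0.04]
[0.0, 0.0, -0.039, 0.0223, -0.0007, 0.0008, 0.04]
[0.0, 0.0, -0.039, 0.0223, 0.0002, 0.0008, 0.04]
[0.0, 0.0, -0.039, 0.0223, 0.001, 0.0008, 0.04]
[0.0, 0.0, -0.039, 0.0222, 0.0019, 0.0008, 0.04]
[0.0, 0.0, -0.039, 0.0221, 0.0028, 0.0008, 0.04]
[0.0, 0.0, -0.039, 0.022, 0.0036, 0.0009, 0.04]
[0.0, 0.0, -0.039, 0.0218, 0.0045, 0.0009, 0.04]
[0.0, 0.0, -0.039, 0.0216, 0.0053, 0.0009, 0.04]
[0.0, 0.0, -0.039, 0.0214, 0.0061, 0.0009, 0.04]
[0.0, 0.0, -0.039, 0.0212, 0.007, 0.0009, 0.04]
[0.0, 0.0, -0.039, 0.0209, 0.0078, 0.0009, 0.04]
[0.0, 0.0, -0.039, 0.0206, 0.0086, 0.0009, 0.04]
[0.0, 0.0, -0.039, 0.0202, 0.0094, 0.0009, 0.04]
[0.0, 0.0, -0.039, 0.0198, 0.0101, 0.0009, 0.04]
[0.0, 0.0, -0.039, 0.0194, 0.0109, 0.0009, 0.04]
[0.0, 0.0, -0.039, 0.019, 0.0116, 0.0009, 0.04]
[0.0, 0.0, -0.039, 0.0185, 0.0124, 0.0009, 0.04]
[0.0, 0.0, -0.039, 0.0181, 0.0131, 0.0009, 0.04]
[0.0, 0.0, -0.039, 0.0175, 0.0138, 0.0009, 0.04]
[0.0, 0.0, -0.039, 0.017, 0.0144, 0.0009, 0.04]
[0.0, 0.0, -0.039, 0.0164, 0.0151, 0.0009, 0.04]
[0.0, 0.0, -0.039, 0.0158, 0.0157, 0.0009, 0.04]
```

Request:
carry_out:
  steps:
    - [[0,0,-0.039,0.022,-0.002,0.001,0.04],[0,0,-0.039,0.022,-0.002,0.001,0.04],[0,0,-0.039,0.022,-0.001,0.001,0.04],[0,0,-0.039,0.022,0,0.001,0.04],[0,0,-0.039,0.022,0.001,0.001,0.04],[0,0,-0.039,0.022,0.002,0.001,0.04],[0,0,-0.039,0.022,0.003,0.001,0.04],[0,0,-0.039,0.022,0.004,0.001,0.04]]

```text
t: 6.2
tool_pos: [491.4, -228.2, 207.9]
eef_rot: [-0.002, 0.676, 0.737, -0.001]
wrist_force: [-0.3, -0.6, -2.7]
width: 0.651
grip_force: 64.2
```

Request:
carry_out:
  steps:
    - [[0,0,-0.039,0.022,0.004,0.001,0.04],[0,0,-0.039,0.022,0.005,0.001,0.04],[0,0,-0.039,0.021,0.006,0.001,0.04],[0,0,-0.039,0.021,0.007,0.001,0.04],[0,0,-0.039,0.021,0.008,0.001,0.04],[0,0,-0.039,0.021,0.009,0.001,0.04],[0,0,-0.039,0.02,0.009,0.001,0.04],[0,0,-0.039,0.02,0.01,0.001,0.04]]

```text
t: 6.87
tool_pos: [511.1, -51.2, 200.0]
eef_rot: [-0.001, 0.553, 0.833, -0.001]
wrist_force: [1.0, -0.4, -2.3]
width: 0.657
grip_force: 64.2
```

Request:
carry_out:
  steps:
    - [[0,0,-0.039,0.019,0.011,0.001,0.04],[0,0,-0.039,0.019,0.012,0.001,0.04],[0,0,-0.039,0.019,0.012,0.001,0.04],[0,0,-0.039,0.018,0.013,0.001,0.04],[0,0,-0.039,0.018,0.014,0.001,0.04],[0,0,-0.039,0.017,0.014,0.001,0.04],[0,0,-0.03,0.012,0.011,0.001,0.04],[0,0,-0.01,0,0,0,0.04]]

```text
t: 7.53
tool_pos: [528.0, 99.6, 192.8]
eef_rot: [-0.001, 0.433, 0.901, -0.0]
wrist_force: [0.3, 0.1, -2.0]
width: 0.655
grip_force: 64.2
```

Run:
```python
from h import *
import pickle
o=observe(); print(o["t"],o["tool_pos"]); c=cam("wrist"); t=cam("top"); pickle.dump((c,t),open("p2.pkl","wb"))
a=cv2.resize(c["image"],(480,360)); b=cv2.resize(t["image"][120:270,210:410],(480,360),interpolation=cv2.INTER_CUBIC)
im=np.zeros((360,800,3),np.uint8); im[:,:480]=a; im[:240,480:]=cv2.resize(b,(320,240)); cv2.imwrite("pics/p2.png",im[:,:,::-1])
B=np.array([537.7,123.4,56]);print((proj(c,[B])*480/560).round(), [(proj(c,[B+[50*np.cos(a),50*np.sin(a),0]])*480/560).round().tolist() for a in (0,1.57,3.14,4.71)])
plan(536.4,124.9,100,0.7,8,0.04)
```

```text
7.5333 [528.03344448  99.55121546 192.76377321]
[[263. 158.]] [[[299.0, 186.0]], [[296.0, 119.0]], [[225.0, 127.0]], [[233.0, 193.0]]]
rotvec [-0.003 -0.001 -0.028] dist 97.6
[0.0, 0.0, -0.003, 0.0021, 0.0031, 0.0116, 0.04]
[0.0, 0.0, -0.003, 0.002, 0.0031, 0.0116, 0.04]
[0.0, 0.0, -0.003, 0.002, 0.0031, 0.0116, 0.04]
[0.0, 0.0, -0.003, 0.002, 0.0031, 0.0116, 0.04]
[0.0, 0.0, -0.003, 0.002, 0.0031, 0.0116, 0.04]
[0.0, 0.0, -0.003, 0.002, 0.0031, 0.0116, 0.04]
[0.0, 0.0, -0.003, 0.002, 0.0031, 0.0116, 0.04]
[0.0, 0.0, -0.003, 0.002, 0.0031, 0.0116, 0.04]
```

View pics/p2.png

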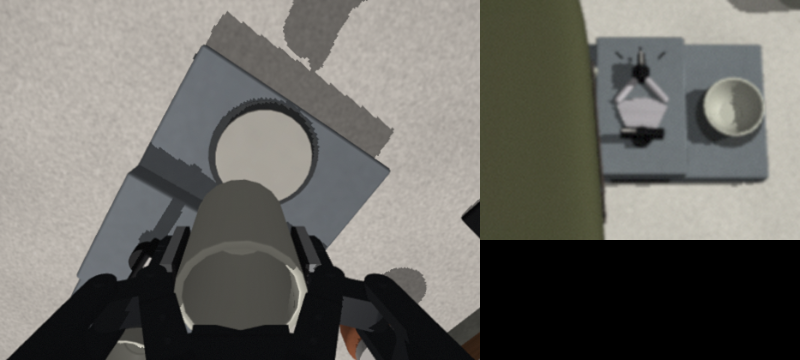

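In the wrist view the batt circle is centred at about (263,157). The prediction was (263,158), so its pose is confirmed. Lowering.

Request:
carry_out:
  steps:
    - [[0,0,-0.003,0.004,0.006,0.004,0.04],[0,0,-0.003,0.004,0.006,0.01,0.04],[0,0,-0.003,0.004,0.006,0.013,0.04],[0,0,-0.003,0.004,0.006,0.015,0.04],[0,0,-0.003,0,0.001,0.015,0.04],[0,0,-0.003,0,0,0.015,0.04],[0,0,-0.003,0,0,0.013,0.04],[0,0,-0.003,0,0,0.008,0.04]]

```text
t: 8.3
tool_pos: [537.1, 124.6, 98.8]
eef_rot: [-0.001, 0.424, 0.906, -0.001]
wrist_force: [-0.7, -0.7, -2.2]
width: 0.658
grip_force: 64.2
```

Run:
```python
from h import *
o=observe(); print(o["t"],o["tool_pos"],o["wrist_force"])
plan(536.4,124.9,85,0.7,8,0.04)
```

```text
8.3 [537.14108407 124.575058    98.84210316] [-0.68136193 -0.73380566 -2.22221501]
rotvec [-0.003 -0.002 -0.006] dist 13.9
[0.0, 0.0, -0.001, 0.0001, 0.0, 0.0017, 0.04]
[0.0, 0.0, -0.001, 0.0001, 0.0, 0.0017, 0.04]
[0.0, 0.0, -0.001, 0.0001, 0.0, 0.0017, 0.04]
[0.0, 0.0, -0.001, 0.0001, 0.0, 0.0017, 0.04]
[0.0, 0.0, -0.001, 0.0001, 0.0, 0.0017, 0.04]
[0.0, 0.0, -0.001, 0.0001, 0.0, 0.0017, 0.04]
[0.0, 0.0, -0.001, 0.0001, 0.0, 0.0017, 0.04]
[0.0, 0.0, -0.001, 0.0001, 0.0, 0.0017, 0.04]
```

Request:
carry_out:
  steps:
    - [[0,0,0,0,0,0.003,0.04],[0,0,0,0,0,0.003,0.04],[0,0,0,0,0,0.002,0.04],[0,0,0,0,0,0.001,0.04],[0,0,0,0,0,0.001,0.04],[0,0,0,0,0,0.001,0.04],[0,0,0,0,0,0.001,0.04],[0,0,0,0,0,0,0.04]]

```text
t: 8.97
tool_pos: [538.5, 125.1, 89.4]
eef_rot: [0.0, 0.424, 0.906, 0.0]
wrist_force: [0.2, 0.5, -2.2]
width: 0.657
grip_force: 64.2
```

Request:
carry_out:
  steps:
    - [[0,0,0,0,0,0.001,0.04],[0,0,0,0,0,0.001,0.04],[0,0,0,0,0,0.001,0.04],[0,0,0,0,0,0.0005,0.04],[0,0,0,0,0,0.0005,0.04],[0,0,0,0,0,0,0.04],[0,0,0,0,0,0,0.04],[0,0,0,0,0,0,0.04]]

```text
t: 9.63
tool_pos: [538.4, 125.1, 85.3]
eef_rot: [-0.0, 0.424, 0.906, -0.0]
wrist_force: [0.3, -0.3, -1.8]
width: 0.658
grip_force: 64.2
```

Request:
carry_out:
  steps:
    - [[0,0,0,0,0,0.0005,0.04],[0,0,0,0,0,0.0005,0.04],[0,0,0,0,0,0.0005,0.04],[0,0,0,0,0,0.0005,0.04],[0,0,0,0,0,0,0.04],[0,0,0,0,0,0,0.04],[0,0,0,0,0,0,0.04],[0,0,0,0,0,0,0.04]]

```text
t: 10.3
tool_pos: [538.5, 125.1, 84.4]
eef_rot: [0.0, 0.424, 0.906, 0.0]
wrist_force: [-3.3, 0.4, 6.6]
width: 0.656
grip_force: 64.9
```

Contact at z 84.4, as expected. Next I release it and retreat upward.

Request:
carry_out:
  steps:
    - [[0,0,0,0,0,0,0.056],[0,0,0,0,0,0,0.06],[0,0,0,0,0,0,0.066],[0,0,0,0,0,0,0.072],[0,0,0,0,0,0,0.08],[0,0,0,0,0,0,0.084],[0,0,0,0,0,0,0.085],[0,0,0,0,0,0,0.085]]

```text
t: 10.97
tool_pos: [538.4, 125.1, 83.2]
eef_rot: [-0.0, 0.424, 0.906, -0.0]
wrist_force: [0.5, -0.8, 0.2]
width: 0.996
grip_force: 0.0
```

Request:
carry_out:
  steps:
    - [[0,0,0,0,0,-0.005,0.085],[0,0,0,0,0,-0.01,0.085],[0,0,0,0,0,-0.02,0.085],[0,0,0,0,0,-0.025,0.085],[0,0,0,0,0,-0.025,0.085],[0,0,0,0,0,-0.025,0.085],[0,0,0,0,0,-0.025,0.085],[0,0,0,0,0,-0.005,0.085]]

```text
t: 11.63
tool_pos: [540.9, 125.7, 228.9]
eef_rot: [0.003, 0.424, 0.906, 0.003]
wrist_force: [0.1, -0.5, 1.1]
width: 0.996
grip_force: 0.0
```

Run:
```python
from h import *
o=observe(); print(o["t"],o["tool_pos"])
d=[555.39,-27.61,.1164]; print(world(d,[(-50,0,107)]))
c=cam("wrist"); cv2.imwrite("pics/w3.png",c["image"][:,:,::-1])
B=np.array([537.7,123.4,131.]);print("mug rim pred",proj(c,[B]).round(), [proj(c,[B+[29*np.cos(a),29*np.sin(a),0]]).round().tolist() for a in (0,1.57,3.14,4.71)])
plan(505.7,-33.4,200,0.1164+np.pi/2,16,0.05)
plan(505.7,-33.4,200,0.1164-np.pi/2,16,0.05)
```

```text
11.6333 [540.9214145  125.65365239 228.89349928]
[[505.72834173 -33.41686641 107.        ]]
mug rim pred [[276. 211.]] [[[304.0, 233.0]], [[300.0, 183.0]], [[246.0, 188.0]], [[253.0, 237.0]]]
rotvec [ 0.005  0.007 -0.992] dist 165.2
[0.0, 0.0, -0.062, -0.0062, -0.0081, 0.0017, 0.05]
[0.0, 0.0, -0.062, -0.0057, -0.0084, 0.0017, 0.05]
[0.0, 0.0, -0.062, -0.0052, -0.0088, 0.0017, 0.05]
[0.0, 0.0, -0.062, -0.0046, -0.0091, 0.0017, 0.05]
[0.0, 0.0, -0.062, -0.0041, -0.0093, 0.0017, 0.05]
[0.0, 0.0, -0.062, -0.0035, -0.0096, 0.0017, 0.05]
[0.0, 0.0, -0.062, -0.0029, -0.0098, 0.0017, 0.05]
[0.0, 0.0, -0.062, -0.0023, -0.0099, 0.0017, 0.05]
[0.0, 0.0, -0.062, -0.0016, -0.01, 0.0017, 0.05]
[0.0, 0.0, -0.062, -0.001, -0.0101, 0.0017, 0.05]
[0.0, 0.0, -0.062, -0.0004, -0.0102, 0.0017, 0.05]
[0.0, 0.0, -0.062, 0.0002, -0.0102, 0.0017, 0.05]
[0.0, 0.0, -0.062, 0.0009, -0.0101, 0.0017, 0.05]
[0.0, 0.0, -0.062, 0.0015, -0.0101, 0.0017, 0.05]
[0.0, 0.0, -0.062, 0.0021, -0.01, 0.0017, 0.05]
[0.0, 0.0, -0.062, 0.0027, -0.0098, 0.0017, 0.05]
rotvec [ 0.008 -0.006  2.149] dist 165.2
[0.0, 0.0, 0.134, -0.0062, -0.0081, 0.0017, 0.05]
[0.0, 0.0, 0.134, -0.0072, -0.0072, 0.0017, 0.05]
[0.0, 0.0, 0.134, -0.0081, -0.0061, 0.0017, 0.05]
[0.0, 0.0, 0.134, -0.0089, -0.005, 0.0017, 0.05]
[0.0, 0.0, 0.134, -0.0095, -0.0037, 0.0017, 0.05]
[0.0, 0.0, 0.134, -0.0099, -0.0024, 0.0017, 0.05]
[0.0, 0.0, 0.134, -0.0101, -0.0011, 0.0017, 0.05]
[0.0, 0.0, 0.134, -0.0102, 0.0003, 0.0017, 0.05]
[0.0, 0.0, 0.134, -0.01, 0.0016, 0.0017, 0.05]
[0.0, 0.0, 0.134, -0.0097, 0.003, 0.0017, 0.05]
[0.0, 0.0, 0.134, -0.0092, 0.0042, 0.0017, 0.05]
[0.0, 0.0, 0.134, -0.0086, 0.0055, 0.0018, 0.05]
[0.0, 0.0, 0.134, -0.0078, 0.0066, 0.0017, 0.05]
[0.0, 0.0, 0.134, -0.0068, 0.0075, 0.0017, 0.05]
[0.0, 0.0, 0.134, -0.0058, 0.0084, 0.0017, 0.05]
[0.0, 0.0, 0.134, -0.0046, 0.0091, 0.0017, 0.05]
```

View pics/w3.png

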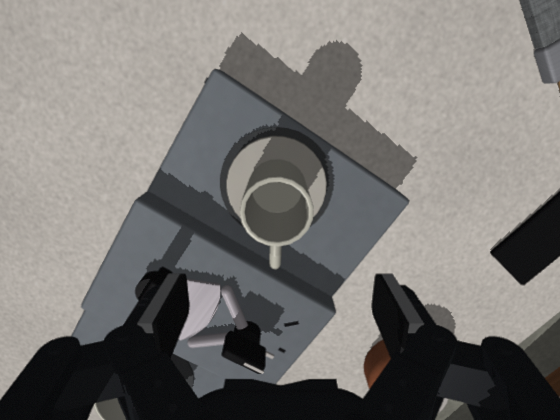

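The mug stands centred on the batt, rim at (277,211) against a predicted (276,211). Now the isolator: the closing line runs along dryer x, so the yaw is 0.116.

Run:
```python
from h import *
plan(505.7,-33.4,180,0.1164,8,0.06)
```

```text
rotvec [0.008 0.001 0.579] dist 169.7
[0.001, 0.0, 0.072, -0.0124, -0.0161, 0.0059, 0.06]
[0.001, 0.0, 0.072, -0.0136, -0.0152, 0.0059, 0.06]
[0.001, 0.0, 0.072, -0.0146, -0.0142, 0.0059, 0.06]
[0.001, 0.0, 0.072, -0.0156, -0.0131, 0.0059, 0.06]
[0.001, 0.0, 0.072, -0.0165, -0.0119, 0.006, 0.06]
[0.001, 0.0, 0.072, -0.0173, -0.0107, 0.006, 0.06]
[0.001, 0.0, 0.072, -0.0181, -0.0094, 0.006, 0.06]
[0.001, 0.0, 0.072, -0.0187, -0.008, 0.006, 0.06]
```

Request:
carry_out:
  steps:
    - [[0,0,0.072,-0.012,-0.016,0.003,0.06],[0,0,0.072,-0.014,-0.015,0.003,0.06],[0,0,0.072,-0.015,-0.014,0.006,0.06],[0,0,0.072,-0.016,-0.013,0.006,0.06],[0,0,0.072,-0.017,-0.012,0.006,0.06],[0,0,0.072,-0.017,-0.011,0.008,0.06],[0,0,0.072,-0.018,-0.009,0.008,0.06],[0,0,0.072,-0.019,-0.008,0.008,0.06]]

```text
t: 12.35
tool_pos: [503.1, -35.6, 174.1]
eef_rot: [-0.001, 0.665, 0.747, -0.0]
wrist_force: [0.7, -0.8, -0.4]
width: 0.705
grip_force: 0.0
```

Run:
```python
from h import *
plan(505.7,-33.4,120,0.1164,8,0.06)
d=[555.39,-27.61,.1164]
c=cam("wrist"); cv2.imwrite("pics/w4.png",c["image"][:,:,::-1])
print(proj(c,world(d,[(-50,35,120),(-50,-35,120),(60,23,120),(37,0,120),(83,0,120),(-50,0,120)])).round().tolist())
```

```text
rotvec [-0.001 -0.    -0.001] dist 54.2
[0.0, 0.0, 0.0, 0.0002, 0.0004, 0.0068, 0.06]
[0.0, 0.0, 0.0, 0.0002, 0.0004, 0.0068, 0.06]
[0.0, 0.0, 0.0, 0.0002, 0.0004, 0.0068, 0.06]
[0.0, 0.0, 0.0, 0.0002, 0.0004, 0.0068, 0.06]
[0.0, 0.0, 0.0, 0.0002, 0.0004, 0.0068, 0.06]
[0.0, 0.0, 0.0, 0.0002, 0.0004, 0.0068, 0.06]
[0.0, 0.0, 0.0, 0.0002, 0.0004, 0.0068, 0.06]
[0.0, 0.0, 0.0, 0.0002, 0.0004, 0.0068, 0.06]
[[288.0, 178.0], [287.0, 277.0], [460.0, 197.0], [420.0, 230.0], [488.0, 230.0], [287.0, 230.0]]
```

View pics/w4.png

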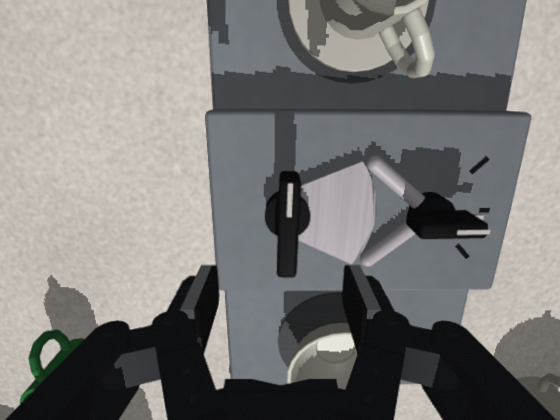

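The isolator bar is seen at (289,172)–(287,276) and the selector bar at (415–490,230). Both agree with the dryer fit to within about 2 mm. Descending onto the isolator.

Request:
carry_out:
  steps:
    - [[0,0,0,0.001,0.002,0.008,0.06],[0,0,0,0.001,0.001,0.014,0.06],[0,0,0,0,0.001,0.014,0.06],[0,0,0,0,0,0.013,0.06],[0,0,0,0,0,0.012,0.06],[0,0,0,0,0,0.008,0.06],[0,0,0,0,0,0.005,0.06],[0,0,0,0,0,0,0.06]]

```text
t: 13.07
tool_pos: [507.1, -31.7, 100.0]
eef_rot: [-0.001, 0.663, 0.748, -0.001]
wrist_force: [0.6, -0.5, 0.4]
width: 0.7
grip_force: 0.0
```

Run:
```python
from h import *
plan(506.5,-32.5,92,0.1164,4,0.06); o=observe(); print(o["tool_pos"],o["wrist_force"],o["joint_positions"].round(2))
```

```text
rotvec [-0.002 -0.001  0.004] dist 8.1
[-0.001, 0.0, 0.001, -0.0002, -0.0002, 0.002, 0.06]
[-0.001, 0.0, 0.001, -0.0002, -0.0002, 0.002, 0.06]
[-0.001, 0.0, 0.001, -0.0002, -0.0002, 0.002, 0.06]
[-0.001, 0.0, 0.001, -0.0002, -0.0002, 0.002, 0.06]
[507.14072261 -31.65539264 100.02864319] [ 0.55162462 -0.49293681  0.41189155] [-0.06  0.33 -0.41  0.84  0.    1.39]
```

Request:
carry_out:
  steps:
    - [[0,0,0,-0.001,-0.001,0.003,0.06],[0,0,0,0,0,0.003,0.05],[0,0,0,0,0,0.001,0.04],[0,0,0,0,0,0,0.03],[0,0,0,0,0,0,0.02],[0,0,0,0,0,0,0.01],[0,0,0,0,0,0,0.005],[0,0,0,0,0,0,0.005]]

```text
t: 13.73
tool_pos: [507.9, -33.4, 94.8]
eef_rot: [0.001, 0.664, 0.748, 0.001]
wrist_force: [0.9, -0.5, 1.3]
width: 0.152
grip_force: 61.6
```

Request:
carry_out:
  steps:
    - [[0,0,0.04,0,0,0,0.005],[0,0,0.07,0,0,0,0.005],[0,0,0.07,0,0,0,0.005],[0,0,0.07,0,0,0,0.005],[0,0,0.07,0,0,0,0.005],[0,0,0.07,0,0,0,0.005],[0,0,0.07,0,0,0,0.005],[0,0,0.07,0,0,0,0.005]]

```text
t: 14.4
tool_pos: [508.5, -33.5, 94.9]
eef_rot: [0.001, 0.837, 0.547, 0.001]
wrist_force: [2.7, -0.7, 0.0]
width: 0.152
grip_force: 61.4
```

Request:
carry_out:
  steps:
    - [[0,0,0.07,0,0,0,0.005],[0,0,0.07,0,0,0,0.005],[0,0,0.07,0,0,0,0.005],[0,0,0.07,0,0,0,0.005],[0,0,0.07,0,0,0,0.005],[0,0,0.07,0,0,0,0.005],[0,0,0.07,0,0,0,0.005],[0,0,0.07,0,0,0,0.005]]

```text
t: 15.07
tool_pos: [508.9, -33.9, 94.9]
eef_rot: [0.001, 0.956, 0.294, 0.001]
wrist_force: [2.5, -0.8, 0.4]
width: 0.15
grip_force: 61.2
```

Request:
carry_out:
  steps:
    - [[0,0,0.06,0,0,0,0.005],[0,0,0.06,0,0,0,0.005],[0,0,0.06,0,0,0,0.005],[0,0,0.05,0,0,0,0.005],[0,0,0.03,0,0,0,0.005],[0,0,0.02,0,0,0,0.005],[0,0,0.01,0,0,0,0.005],[0,0,0,0,0,0,0.005]]

```text
t: 15.73
tool_pos: [509.0, -34.2, 94.9]
eef_rot: [0.001, 0.988, 0.154, 0.002]
wrist_force: [4.8, -2.2, -0.4]
width: 0.149
grip_force: 61.2
```

```bash
cat >> h.py <<'E'
def st():
    o=observe(); q=o["eef_rot"]; print(o["t"],o["tool_pos"].round(1),"yaw",round(np.angle(np.exp(1j*(2*np.arctan2(q[2],q[1])-np.pi/2))),3),"F",o["wrist_force"].round(1),"M",o["ft_torque"].round(2),"j6",o["joint_positions"][5].round(2),"w",o["width"])
E
python3 -c "
from h import *
st()"
```

```text
15.7333 [509.  -34.2  94.9] yaw -1.262 F [ 4.8 -2.2 -0.4] M [-0.57 -0.73  0.02] j6 2.77 w 0.14934805162790502
```

Request:
carry_out:
  steps:
    - [[0,0,0.02,0,0,0,0.005],[0,0,0.02,0,0,0,0.005],[0,0,0.02,0,0,0,0.005],[0,0,0,0,0,0,0.005],[0,0,0,0,0,0,0.005],[0,0,0,0,0,0,0.005],[0,0,0,0,0,0,0.005],[0,0,0,0,0,0,0.005]]

```text
t: 16.4
tool_pos: [509.3, -34.1, 94.9]
eef_rot: [0.001, 0.992, 0.126, 0.002]
wrist_force: [5.1, -3.5, -1.6]
width: 0.153
grip_force: 64.7
```

```bash
python3 -c "
from h import *
st()"
```

```text
16.4 [509.3 -34.1  94.9] yaw -1.318 F [ 5.1 -3.5 -1.6] M [-0.56 -0.95  1.1 ] j6 2.82 w 0.15291926724264088
```

The reaction moment of 1.1 N m shows it is against the stop. Release and lift.

Request:
carry_out:
  steps:
    - [[0,0,0,0,0,0,0.02],[0,0,0,0,0,0,0.03],[0,0,0,0,0,0,0.04],[0,0,0,0,0,0,0.05],[0,0,0,0,0,0,0.05],[0,0,0,0,0,-0.01,0.05],[0,0,0,0,0,-0.02,0.05],[0,0,0,0,0,-0.025,0.05]]

```text
t: 17.07
tool_pos: [505.1, -33.2, 148.3]
eef_rot: [-0.001, 0.992, 0.125, -0.002]
wrist_force: [-0.1, 0.7, 0.5]
width: 0.587
grip_force: 0.0
```

Run:
```python
from h import *
st(); plan(505,-33.4,180,-1.454,4,0.05); plan(616,-20,175,-1.454,8,0.05)
```

```text
17.0667 [505.1 -33.2 148.3] yaw -1.321 F [-0.1  0.7  0.5] M [ 0.02  0.   -0.04] j6 2.83 w 0.5865750600118886
rotvec [-0.001  0.005  0.133] dist 31.7
[0.0, 0.001, 0.033, -0.0001, 0.0, -0.0079, 0.05]
[0.0, 0.001, 0.033, -0.0001, 0.0, -0.0079, 0.05]
[0.0, 0.001, 0.033, 0.0, 0.0, -0.0079, 0.05]
[0.0, 0.001, 0.033, 0.0, 0.0, -0.0079, 0.05]
rotvec [-0.001  0.005  0.133] dist 114.9
[0.0, 0.001, 0.017, 0.0138, 0.0018, -0.0034, 0.05]
[0.0, 0.001, 0.017, 0.0139, 0.0016, -0.0034, 0.05]
[0.0, 0.001, 0.017, 0.0139, 0.0014, -0.0034, 0.05]
[0.0, 0.001, 0.017, 0.0139, 0.0011, -0.0034, 0.05]
[0.0, 0.001, 0.017, 0.0139, 0.0009, -0.0034, 0.05]
[0.0, 0.001, 0.017, 0.0139, 0.0007, -0.0034, 0.05]
[0.0, 0.001, 0.017, 0.014, 0.0004, -0.0034, 0.05]
[0.0, 0.001, 0.017, 0.014, 0.0002, -0.0033, 0.05]
```

Request:
carry_out:
  steps:
    - [[0,0,0.017,0.01,0.002,-0.01,0.05],[0,0,0.017,0.014,0.002,-0.008,0.05],[0,0,0.017,0.014,0.002,-0.008,0.05],[0,0,0.017,0.014,0.001,0,0.05],[0,0,0.017,0.014,0.001,0,0.05],[0,0,0.017,0.014,0.001,0,0.05],[0,0,0.017,0.016,0,0,0.05],[0,0,0.014,0.016,0,0,0.05]]

```text
t: 17.73
tool_pos: [619.2, -21.2, 175.2]
eef_rot: [-0.0, 0.998, 0.058, -0.0]
wrist_force: [0.4, -0.2, 0.1]
width: 0.589
grip_force: 0.0
```

Run:
```python
from h import *
st(); plan(617.5,-21,92,-1.454,8,0.05)
d=[555.39+2,-27.61,.1164]
c=cam("wrist"); cv2.imwrite("pics/w5.png",c["image"][:,:,::-1])
print(proj(c,world(d,[(37,0,120),(83,0,120),(60,0,120),(-50,0,120)])).round().tolist())
```

```text
17.7333 [619.2 -21.2 175.2] yaw -1.455 F [ 0.4 -0.2  0.1] M [-0.01 -0.    0.01] j6 2.99 w 0.5887762730063534
rotvec [-0.     0.001 -0.001] dist 83.2
[0.0, 0.0, 0.0, -0.0002, -0.0001, 0.0104, 0.05]
[0.0, 0.0, 0.0, -0.0002, -0.0001, 0.0104, 0.05]
[0.0, 0.0, 0.0, -0.0002, -0.0001, 0.0104, 0.05]
[0.0, 0.0, 0.0, -0.0002, -0.0001, 0.0104, 0.05]
[0.0, 0.0, 0.0, -0.0002, -0.0001, 0.0104, 0.05]
[0.0, 0.0, 0.0, -0.0002, -0.0001, 0.0104, 0.05]
[0.0, 0.0, 0.0, -0.0002, -0.0001, 0.0104, 0.05]
[0.0, 0.0, 0.0, -0.0002, -0.0001, 0.0104, 0.05]
[[279.0, 263.0], [279.0, 199.0], [279.0, 232.0], [279.0, 363.0]]
```

View pics/w5.png

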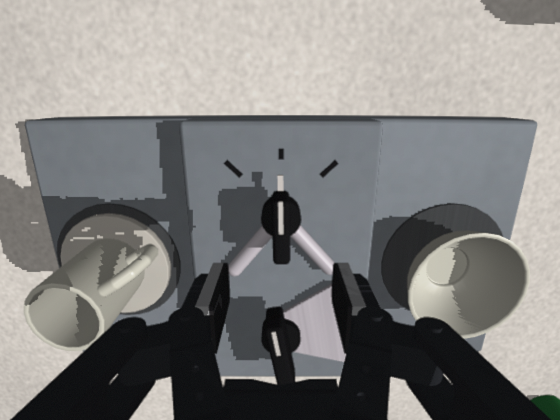

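The selector bar is at (281,193–263) against a predicted (279,199–263). The isolator is on, with its quadrant swung right (310,320), and the mug still stands. Descending on the selector.

Request:
carry_out:
  steps:
    - [[0,0,0,0,0,0.008,0.05],[0,0,0,0,0,0.014,0.05],[0,0,0,0,0,0.014,0.05],[0,0,0,0,0,0.014,0.05],[0,0,0,0,0,0.012,0.05],[0,0,0,0,0,0.01,0.05],[0,0,0,0,0,0.007,0.05],[0,0,0,0,0,0.002,0.05]]

```text
t: 18.45
tool_pos: [617.3, -21.5, 92.7]
eef_rot: [-0.0, 0.998, 0.058, -0.002]
wrist_force: [-0.1, -0.4, 0.3]
width: 0.589
grip_force: 0.0
```

Request:
carry_out:
  steps:
    - [[0,0,0,0,0,0,0.04],[0,0,0,0,0,0,0.03],[0,0,0,0,0,0,0.025],[0,0,0,0,0,0,0.02],[0,0,0,0,0,0,0.015],[0,0,0,0,0,0,0.01],[0,0,0,0,0,0,0.005],[0,0,0,0,0,0,0.005]]

```text
t: 19.12
tool_pos: [619.4, -21.5, 95.0]
eef_rot: [0.0, 0.998, 0.058, 0.001]
wrist_force: [-0.7, -0.4, 4.4]
width: 0.129
grip_force: 60.2
```

```bash
python3 -c "
from h import *
st()"
```

```text
19.1167 [619.4 -21.5  95. ] yaw -1.454 F [-0.7 -0.4  4.4] M [-0.05  0.14 -0.04] j6 2.99 w 0.1288715902055709
```

Gripped, opening about 11 mm. Turning counterclockwise (tool -z) by 0.80.

Request:
carry_out:
  steps:
    - [[0,0,-0.04,0,0,0,0.005],[0,0,-0.06,0,0,0,0.005],[0,0,-0.06,0,0,0,0.005],[0,0,-0.06,0,0,0,0.005],[0,0,-0.06,0,0,0,0.005],[0,0,-0.06,0,0,0,0.005],[0,0,-0.06,0,0,0,0.005],[0,0,-0.04,0,0,0,0.005]]

```text
t: 19.78
tool_pos: [619.2, -20.7, 95.0]
eef_rot: [-0.001, 0.961, 0.276, 0.001]
wrist_force: [-1.1, 1.1, 4.5]
width: 0.128
grip_force: 60.4
```

```bash
python3 -c "
from h import *
st()"
```

```text
19.7833 [619.2 -20.7  95. ] yaw -1.011 F [-1.1  1.1  4.5] M [ 0.38  0.24 -0.09] j6 2.55 w 0.12849003003359585
```

Target yaw is -0.654, so about 0.36 is left.

Request:
carry_out:
  steps:
    - [[0,0,-0.06,0,0,0,0.005],[0,0,-0.06,0,0,0,0.005],[0,0,-0.06,0,0,0,0.005],[0,0,-0.06,0,0,0,0.005],[0,0,-0.06,0,0,0,0.005],[0,0,-0.06,0,0,0,0.005],[0,0,0,0,0,0,0.005],[0,0,0,0,0,0,0.005]]

```text
t: 20.45
tool_pos: [618.7, -20.1, 95.0]
eef_rot: [-0.001, 0.897, 0.443, 0.001]
wrist_force: [-2.6, 2.8, 5.8]
width: 0.127
grip_force: 60.6
```

```bash
python3 -c "
from h import *
st()"
```

```text
20.45 [618.7 -20.1  95. ] yaw -0.653 F [-2.6  2.8  5.8] M [0.56 0.43 0.05] j6 2.19 w 0.12749939010937533
```

Turned by 0.80. Release, lift and check.

Request:
carry_out:
  steps:
    - [[0,0,0,0,0,0,0.02],[0,0,0,0,0,0,0.03],[0,0,0,0,0,0,0.04],[0,0,0,0,0,0,0.05],[0,0,0,0,0,0,0.05],[0,0,0,0,0,-0.01,0.05],[0,0,0,0,0,-0.02,0.05],[0,0,0,0,0,-0.03,0.05]]

```text
t: 21.12
tool_pos: [616.8, -21.5, 152.7]
eef_rot: [-0.001, 0.897, 0.442, -0.003]
wrist_force: [0.9, 0.8, -0.3]
width: 0.583
grip_force: 0.0
```

Request:
carry_out:
  steps:
    - [[0,0,0,0,0,-0.03,0.05],[0,0,0,0,0,-0.03,0.05],[0,0,0,0,0,-0.02,0.05],[0,0,0,0,0,-0.01,0.05],[0,0,0,0,0,0,0.05],[0,0,0,0,0,0,0.05],[0,0,0,0,0,0,0.05],[0,0,0,0,0,0,0.05]]

```text
t: 21.78
tool_pos: [617.8, -21.4, 242.2]
eef_rot: [-0.001, 0.897, 0.443, -0.002]
wrist_force: [-0.1, -0.5, 0.4]
width: 0.586
grip_force: 0.0
```

Run:
```python
from h import *
st()
c=cam("wrist"); cv2.imwrite("pics/w6.png",c["image"][:,:,::-1])
d=[555.39+2,-27.61,.1164]
for a in(.63,.8,.97): print(a,proj(c,world(d,[(60+r*np.cos(a),r*np.sin(a),120) for r in(-23,0,23)])).round().tolist())
```

```text
21.7833 [617.8 -21.4 242.2] yaw -0.654 F [-0.1 -0.5  0.4] M [-0.08  0.02 -0.06] j6 2.19 w 0.5862334098205709
0.63 [[276.0, 224.0], [281.0, 199.0], [286.0, 173.0]]
0.8 [[281.0, 225.0], [281.0, 199.0], [281.0, 173.0]]
0.97 [[285.0, 224.0], [281.0, 199.0], [276.0, 173.0]]
```

View pics/w6.png

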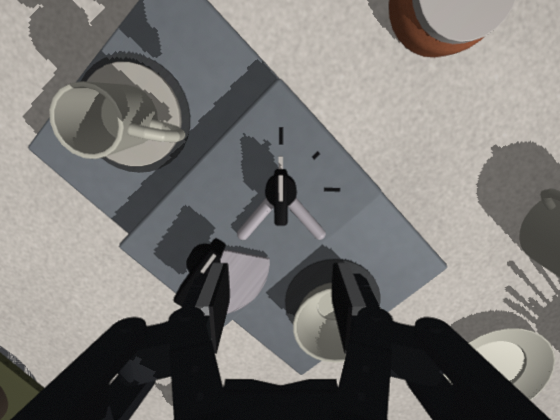

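The pointer (281,160–220) lines up with the left mark (281,135), and the mug stands on the batt. One enlarged crop to check the isolator angle.

Run:
```python
from h import *
c=cam("wrist"); d=[555.39+2,-27.61,.1164]
im=cv2.resize(c["image"][225:325,160:290],None,fx=6,fy=6,interpolation=cv2.INTER_CUBIC)
for a,col in((1.2,(255,0,0)),(1.3,(255,255,0)),(1.4,(0,255,0))):
    p=proj(c,world(d,[(-50+r*np.sin(a),r*np.cos(a),120) for r in(-35,35)])); q=((p-[160,225]+.5)*6-.5).round().astype(int)
    cv2.line(im,tuple(map(int,q[0])),tuple(map(int,q[1])),col,1); print(a,p.round(1).tolist())
cv2.imwrite("pics/iso.png",im[:,:,::-1])
```

```text
1.2 [[183.9, 306.5], [209.1, 247.0]]
1.3 [[180.6, 305.1], [212.7, 248.6]]
1.4 [[177.3, 303.4], [216.0, 250.6]]
```

View pics/iso.png

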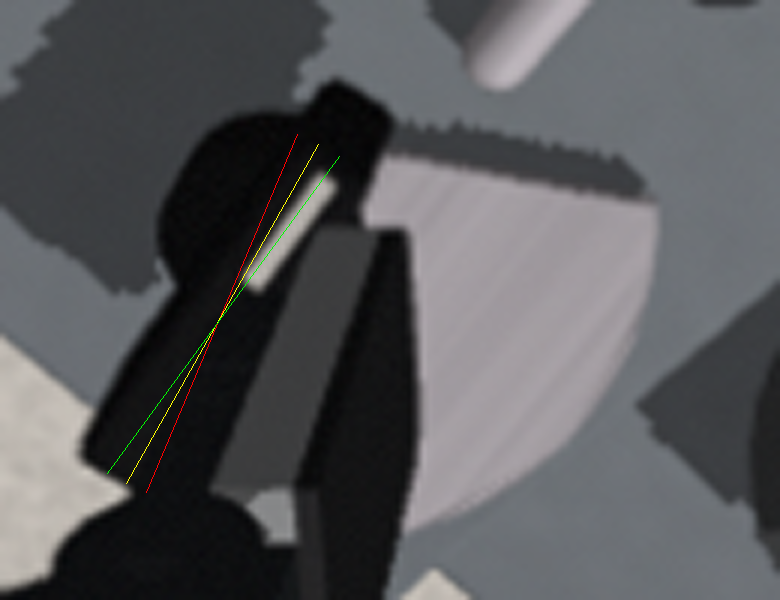

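The isolator's white line is parallel to the 1.40 prediction (slope 1.46, against 1.37 for 1.40 and 1.77 for 1.30). The horns are clear of the quadrant, so I hand in.

```bash
python3 -c "
from rig import close_job
print(close_job())"
```

```text
the job is handed in; nothing more can be done
None
```

The job is handed in: the mug stands let go on the left plate's batt, the isolator is on at its stop (about 1.38 rad by camera), and the selector was then turned 0.80 rad to the left mark; no verdict came back from the judge.

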